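# Lock out the test-bench switches under their snap-fit guard

### The arm

A 6-joint arm with a two-finger parallel gripper is mounted at the origin on the work surface. World frame = base frame: x ahead of the robot, y to its left, z up, the work surface at z = 0. Lengths are in mm, angles in degrees, forces in N, time in s.
With the tool pointing down it reaches from about 425 to 925 mm from the base axis. Payload 12.5 kg.
Tool frame: the origin (TCP) lies on the centre line of the jaws, within the pads' length; the fingertips stand 14 mm ahead of it and the grasp point (between the pads) lies 5 mm behind it; z points along the fingers, y is the line along which they close (so a half turn about z gives the same grasp; the last joint's range is limited). The gripper opens to 85 mm and grips with 20 to 120 N. Pads are 22 mm wide; open, the fingers measure 114 mm over their backs; the gripper's body (76 mm by 85 mm) begins 54 mm behind the grasp point. The pads swing forward as they close: fully open they stand 13 mm farther back than shut.
Start: joints at [-77.498, 28.126, 89.318, -0, 62.55, -6.05], TCP at [198.88, -592.529, 245.327] pointing down, gripper open.
Joint ranges: [-177.58, 177.58], [-47.91, 125.51], [2.72, 160], [-65.01, 245.01], [3.68, 167.84], [-153.87, 153.87]. Speed limits (degrees/s): [127.2, 127.2, 159.86, 180, 180, 180].

### API

Orientations are given as [roll, pitch, yaw] about the fixed x, y, z axes, in that order (R = Rz(yaw) Ry(pitch) Rx(roll)).
In Python, from bench import observe, read_camera, calibration, hand_in, recognise gives the robot as it stands.
- The arm moves only by the tool play_rows, never from a script. Its argument "increments" is one flat list of numbers, 7 for each row, row after row: the shift along the world's x, y, z in units of 0.025 m (1.0 is 0.025 m), then the turn, a rotation vector about the world's x, y, z in units of 0.08 rad (1.0 is 0.08 rad), then the opening, from -1 (shut) to 1 (fully open). In form: [x, y, z, rx, ry, rz, claw, x, y, z, rx, ry, rz, claw, ...]. A call has 1 to 5 rows; each row shifts and turns the commanded pose from where the row before left it; what a row does not reach is not made up. A row lasts 1/8 s, in which the tool goes at most 62.5 mm and 10.7 degrees, less where a joint would pass 70% of its speed; a pose out of reach is approached as far as the arm can. A call with a number of a shift or a turn outside -1 to 1 is refused whole. A call with a gripper value outside its range is refused whole. The fingers move at their own pace and stop on an object; "force" is the grip in N (left out, the last holds). Time passes only in rows, so rows that do not move let the fingers close. It gives the time, the measured TCP pose, the force, the opening and the grip force at its end, in the units of the state.
- observe(): the state, without advancing time (a new reading comes with each control period).
- read_camera(name): name is "side" or "top"; returns the picture (420x560x3 uint8, blue, green, red); there is no depth.
- calibration(name): a dict with "fx", "fy", "cx", "cy" (pixels), "R" (3x3) and "t" (3): a world point X has camera coordinates R X + t. Camera axes: x right, y down, z forward; pixel columns grow to the right and rows downward; lengths in mm; the calibration is good to about 2 mm. A picture is of the moment at which its call begins. calibration takes no time and is no camera call.
- hand_in(): hands the job in; it is judged then, once.
Trained networks look in the newest picture that a camera, given by its name, has taken for a name from the list of things; names that differ only in an ending like _2 or _b are one class to them, and where a whole thing is asked for, a point or a joint stands for the part that bears it (a point fixed in the world has none). Each returns a list of dicts, best first, with "p" (0 to 1); they miss things now and then, are a little off and sometimes report something else, mostly with a low value. They report only what shows in the picture. A call takes as long as a camera call. They do not tell look-alikes from the thing itself.
- recognise(query, camera): "position" ([column, row] in pixels, amid what is visible of it).
The state is a dict: "t": time; "qpos": joint angles; "qvel": joint speeds; "joint_torque": joint torques, N m; "eef_pos": TCP position; "tool_rot": TCP orientation; "force": force on the tool from outside, world axes, zero at the start; "moment": the same for the moment, N m; "finger_gap": finger opening in mm; "grasp_force": force on a finger pad.
Only numpy, scipy, OpenCV 4.12 (cv2) and the standard library are available. Lean on these libraries where they do the work, as an engineer would, in place of code of your own. Each camera call takes 0.05 s, during which the arm holds its last target. There are 200 camera calls.

### The job

Shut the power-tool test bench down for the night: sweep all four red switches on the grey switch box fully over to off (away from the steel lip, towards the brass roller), then lock the orange guard over them by hooking its tongue under the lip and pressing the other end down until it snaps past the roller and sits fully home. Stop pushing once it has snapped: the rubber stop beneath must not be crushed by leaning on the guard. Leave the guard locked and let go of, and do not disturb the mug, tape measure and screwdriver.

Things in the scene. Friction and masses are not known exactly. Their poses are not given: they have to be found in the camera images.
- bank: Grey switch box, 110 (x) x 270 (y) x 52 mm, fixed to the bench. Origin: centre of its underside, z up. Four red switches stand in a row along its y axis; a steel lip at its -y end, a brass spring roller at its +y end, green lenses along its -x edge. Position and yaw (within 0.35 rad) vary; it may stand left or right of the robot's midline.
- guard_home (a point): Point on the box, 60 mm above its underside, where the guard's origin lies when the guard is home; axes as the box's. The guard then rests at this level on rubber pads; the box's top is 8 mm below it.
- lip (a point): Middle of the lower edge of the steel lip's roof, at (0, -101, +11) mm from guard_home. The slot under the roof is open towards +y, 11 mm high, 50 mm wide in x and 16.5 mm deep in -y to a back wall. Its floor is level with guard_home; the roof is 5 mm thick.
- roller_mid (a point): Centre of the brass roller, at (0, +103.5, +19) mm from guard_home: 16 mm diameter, 40 mm long along x, free to spin. It yields towards +y against a spring (8 N at first, 8 N more per mm) and springs back. Its steel frame behind reaches +28 mm above guard_home beyond y = +106 mm.
- home_toe (a point): Point on the box, at (0, -90, 0) mm from guard_home; guard_toe lies here when the guard is home.
- home_latch (a point): Point on the box, at (0, +90, 0) mm from guard_home; guard_latch lies here when the guard is home.
- guard: Loose guard, about 160 g: upside-down tub, orange sides, clear top, 76 (x) x 190 (y) x 36 mm, walls 5 mm, hollow to 32 mm height. Origin: centre of its underside, z up. Grip: black upright ridge on the middle of the top, 20 (x) x 64 (y) mm, from z = 36 to 60 mm. Starts standing open side down on the bench, yaw within 0.5 rad. It cannot close over a switch that is on.
- guard_toe (a point): Point on the guard at (0, -90, 0) mm from its origin, on the underside by the tongue. The tongue is 40 mm wide, 5 mm thick, flush with the underside, and runs from the -y wall (y = -95) out to y = -117 mm. It goes into the slot with the guard's +y end raised by some 6 to 9 degrees.
- guard_latch (a point): Point on the guard at (0, +90, 0) mm from its origin, on the underside by the snap rib: a 10 mm round bar along x on the +y wall, centred at y = +95, z = 10 mm. Hooked and resting on the roller, this point is about 16 mm above home.
- press_pad (a point): Centre of the top of the black thumb pad (32 mm diameter) on the guard's top near the rib, at (0, 72, 37.5) mm from its origin. With the tongue hooked, pressing it down takes a rising push, peaking at some 10 to 15 N, that falls away once the rib passes the roller about 9 mm above home; the guard then drops onto its stops by itself.
- stop (a joint): Compression in m of the pair of rubber stops under the guard's +y end: 0 free, about 3.5 N per mm, 6 mm means crushed.
- mug: Blue mug, 80 mm wide, 90 mm high; origin at the centre of its underside. Bystander.
- tape: Yellow tape measure, 62 x 70 x 36 mm; origin at the centre of its underside. Bystander.
- driver: Screwdriver lying on the bench along its own x axis. Bystander.
- switch0 (a joint): Red bat switch 0 (from the lip), 10 mm thick, 35 mm long, hinge along x at (0, -69, +2) mm from guard_home. 0 rad: on, leaning 0.3 rad to the lip, top at +36 mm; turns towards the roller, off above 0.9, ends at 1.5 (top +18 mm); stays where left, about 1.5 N. A fingertip dragged along the row towards the roller 24 mm above guard_home turns it off and rides over it.
- switch1 (a joint): Red bat switch 1 (from the lip), 10 mm thick, 35 mm long, hinge along x at (0, -29, +2) mm from guard_home. 0 rad: on, leaning 0.3 rad to the lip, top at +36 mm; turns towards the roller, off above 0.9, ends at 1.5 (top +18 mm); stays where left, about 1.5 N. A fingertip dragged along the row towards the roller 24 mm above guard_home turns it off and rides over it.
- switch2 (a joint): Red bat switch 2 (from the lip), 10 mm thick, 35 mm long, hinge along x at (0, 11, +2) mm from guard_home. 0 rad: on, leaning 0.3 rad to the lip, top at +36 mm; turns towards the roller, off above 0.9, ends at 1.5 (top +18 mm); stays where left, about 1.5 N. A fingertip dragged along the row towards the roller 24 mm above guard_home turns it off and rides over it.
- switch3 (a joint): Red bat switch 3 (from the lip), 10 mm thick, 35 mm long, hinge along x at (0, 51, +2) mm from guard_home. 0 rad: on, leaning 0.3 rad to the lip, top at +36 mm; turns towards the roller, off above 0.9, ends at 1.5 (top +18 mm); stays where left, about 1.5 N. A fingertip dragged along the row towards the roller 24 mm above guard_home turns it off and rides over it.
Not all that is in view belongs to the job. What is meant by the guard is not green, and is the larger of those in its own colour.

How it is judged:
By the outcome, as a careful person would: the job done as asked, in the order asked, and still so for the second after the job is handed in, with the robot touching nothing.
It also fails if it takes over 58 s, if anything falls off the work surface, if the arm or the gripper's body presses on something with over 40 N, if the wrist force passes 120 N, or if a joint passes its speed limit or range.

## Working session

There is one attempt and no reset: what is moved stays moved. The work goes in short steps, Python scripts to look and compute and a tool call to move; the robot and the scene stay as the last step left them, time stands still between calls to the robot, and variables do not carry over. Pictures are saved under pics/ and viewed, at most 10 in all, crops included, and the job is handed in when it is done.

Besides the shell and the picture viewer there is one more tool, called as name(argument=value, ...), one argument or row to a line, values as JSON. play_rows: Moves the arm, as the interface text tells. Shifts and turns lie within -1 to 1; 1 stands for 0.025 m of shift or 0.08 rad of turn. Its arguments: {"type":"object","properties":{"increments":{"type":"array"},"force":{"type":"number"}},"required":["increments"]}

```bash
mkdir -p pics
python3 - <<'E'
from bench import *
import cv2,json
for n in("side","top"):
    cv2.imwrite(f"pics/{n}0.png",read_camera(n))
    c=calibration(n);print(n,{k:(v.tolist() if hasattr(v,'tolist') else v) for k,v in c.items()})
    for q in("bank","guard","press_pad","lip","roller_mid","switch0","mug","tape","driver"):
        print(q,[( [round(float(v)) for v in d["position"]],round(d["p"],2)) for d in recognise(q,n)][:5])
s=observe();print(s["t"],s["eef_pos"],s["tool_rot"],s["finger_gap"])
E
```

```text
side {'fx': 433.7405307113187, 'fy': 433.7405307113187, 'cx': 279.7206531386512, 'cy': 210.561160834458, 'R': [[-0.970418438202474, -0.24081855429885973, -0.017160381757943405], [-0.16221844184272532, 0.7030267018458436, -0.6924150732168342], [0.17881060349651964, -0.6691486235487318, -0.7212952846650587]], 't': [521.1994106987236, 91.05654903419286, 1104.6316719820088]}
bank [([300, 168], 0.72)]
guard [([320, 362], 0.96), ([288, 260], 0.91), ([360, 272], 0.8)]
press_pad [([321, 364], 0.76), ([292, 261], 0.75), ([360, 271], 0.66), ([303, 167], 0.33)]
lip [([306, 166], 0.67)]
roller_mid [([301, 166], 0.7)]
switch0 [([300, 166], 0.53), ([306, 162], 0.43), ([290, 258], 0.35)]
mug [([208, 183], 0.77)]
tape [([182, 252], 0.8)]
driver [([232, 143], 0.77)]
top {'fx': 436.46318186043266, 'fy': 436.46318186043266, 'cx': 277.08091381318553, 'cy': 210.12703599348058, 'R': [[0.022330046291475263, -0.9997247781793082, 0.00719283858804163], [-0.9872425013195628, -0.023184617070685892, -0.15752687745136923], [0.15765028582566415, -0.003583493493605467, -0.9874885042133239]], 't': [23.665419937501362, 542.6116640927025, 982.8867672970041]}
bank [([369, 228], 0.72)]
guard [([223, 243], 0.79), ([118, 288], 0.69), ([222, 313], 0.61)]
press_pad [([118, 293], 0.85), ([226, 242], 0.81), ([222, 311], 0.62), ([365, 223], 0.45)]
lip [([370, 225], 0.85)]
roller_mid [([365, 225], 0.82)]
switch0 [([352, 227], 0.49), ([401, 210], 0.45)]
mug [([304, 122], 0.64), ([365, 227], 0.33)]
tape [([212, 131], 0.91), ([370, 223], 0.23)]
driver [([399, 132], 0.6)]
1.0 [ 198.89222199 -592.53014949  245.34193874] [1.79991934e+02 1.78855869e-04 1.85522320e+01] 85.6617325807468
```

View pics/top0.png

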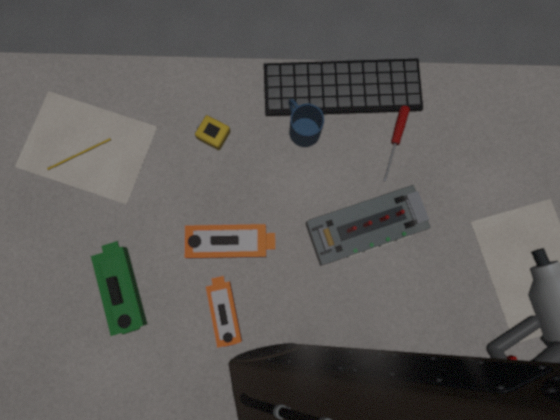

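View pics/side0.png

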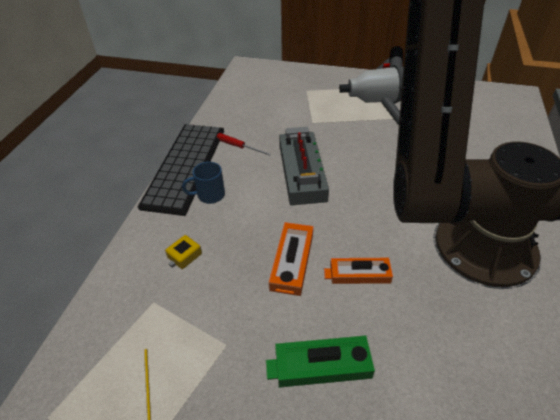

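Run:
```python
import cv2,numpy as np
t=cv2.imread("pics/top0.png")[180:270,178:440];s=cv2.imread("pics/side0.png")[122:298,262:338]
t=cv2.resize(t,None,fx=3,fy=3,interpolation=cv2.INTER_CUBIC)
s=cv2.rotate(cv2.resize(s,None,fx=4,fy=4,interpolation=cv2.INTER_CUBIC),cv2.ROTATE_90_COUNTERCLOCKWISE)
im=np.zeros((580,800,3),np.uint8);im[:270,:786]=t;im[274:274+s.shape[0],:s.shape[1]]=s
cv2.imwrite("pics/c0.png",cv2.convertScaleAbs(im,alpha=1.8))
```

```text
(no output)
```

View pics/c0.png

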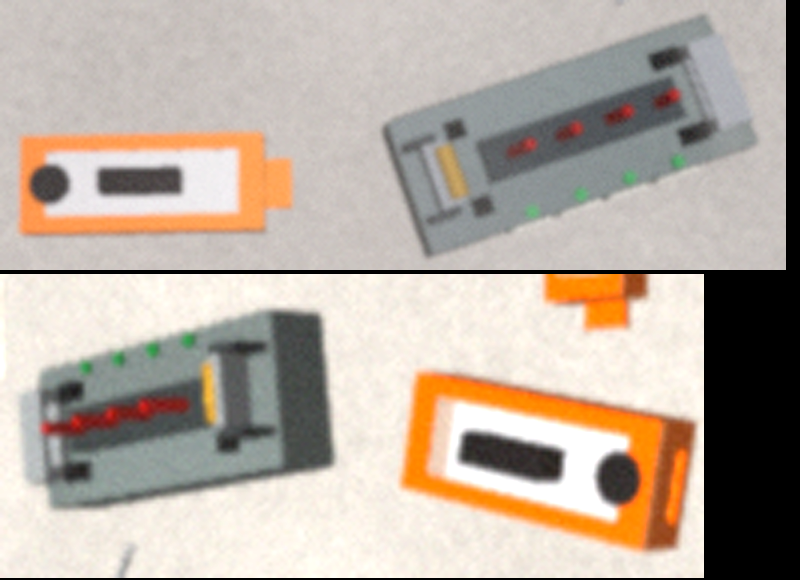

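```bash
cat > fit.py <<'E'
import numpy as np,cv2
from scipy.optimize import least_squares
from scipy.spatial.transform import Rotation as Ro
from bench import calibration
K={n:calibration(n) for n in("top","side")}
def proj(n,X):
    c=K[n];p=np.asarray(c["R"])@X+np.asarray(c["t"]);return np.array([c["fx"]*p[0]/p[2]+c["cx"],c["fy"]*p[1]/p[2]+c["cy"]])
def fit(obs,x0,full=False):
    "obs: (cam, local pt, pixel); x: x,y,yaw (or x,y,z,rotvec)"
    def tr(x,l): return (Ro.from_rotvec(x[3:]).apply(l)+x[:3]) if full else Ro.from_euler("z",x[2]).apply(l)+[x[0],x[1],0]
    f=lambda x:np.concatenate([proj(n,tr(x,np.array(l,float)))-p for n,l,p in obs])
    r=least_squares(f,x0,loss="soft_l1",x_scale=[10,10,.1] if not full else [10,10,10,.1,.1,.1]);return r.x,f(r.x).reshape(-1,2)
E
python3 - <<'E'
from fit import *
T=lambda x,y:((x+.5)/3-.5+178,(y+.5)/3-.5+180)
S=lambda x,y:(262+(303.5-(y-274))/4-.5,122+(x+.5)/4-.5)
b=[("top",(55,135,52),T(391,123)),("top",(-55,135,52),T(435,250)),("top",(55,-135,52),T(706,14)),("top",(-55,-135,52),T(756,143)),
("top",(55,135,0),T(384,124)),("top",(-55,135,0),T(428,257)),("top",(0,103.5,79),T(453,171)),
("side",(-55,135,52),S(272,311)),("side",(55,135,52),S(283,470)),("side",(-55,135,0),S(320,315)),("side",(55,135,0),S(332,463)),("side",(-55,-135,52),S(40,370)),("side",(55,-135,52),S(57,507)),("side",(0,103.5,79),S(209,393))]
g=[("top",(38,95,36),T(22,137)),("top",(-38,95,36),T(22,234)),("top",(38,-95,36),T(263,134)),("top",(-38,-95,36),T(266,230)),("top",(0,72,37.5),T(49,184)),("top",(0,0,60),T(140,181)),("top",(0,-117,5),T(292,183)),
("side",(-38,95,36),S(664,415)),("side",(38,95,36),S(645,548)),("side",(-38,95,0),S(694,421)),("side",(38,95,0),S(678,545)),("side",(-38,-95,36),S(419,374)),("side",(38,-95,36),S(404,487)),("side",(0,72,37.5),S(618,477)),("side",(0,0,60),S(512,456))]
for o,x0 in((b,[500,-250,.3]),(g,[500,150,0])):
    for sub in(o,[q for q in o if q[0]=="top"],[q for q in o if q[0]=="side"]):
        x,r=fit(sub,x0);print(x.round(3),np.hypot(*r.T).round(1))
E
```

```text
[ 5.13507e+02 -1.77997e+02  3.46000e-01] [1.9 2.1 1.6 2.1 1.9 0.7 0.2 1.5 0.9 0.1 1.6 1.5 3.2 1. ]
[ 5.14355e+02 -1.78595e+02  3.46000e-01] [1.9 1.6 2.  2.4 1.4 0.3 0.3]
[ 5.12103e+02 -1.75678e+02  3.43000e-01] [1.  0.4 0.7 1.6 1.  2.7 1.6]
[4.66872e+02 1.56882e+02 5.00000e-02] [1.2 1.4 0.6 0.6 0.9 0.8 0.4 1.4 1.4 0.3 1.  1.1 1.2 0.6 4. ]
[4.67757e+02 1.55431e+02 4.10000e-02] [0.2 0.6 0.6 0.1 0.4 0.3 0.4]
[4.66016e+02 1.59660e+02 5.60000e-02] [0.6 0.2 1.3 0.4 0.5 0.5 0.5 3.1]
```

play_rows(
  increments=[0.7,0.63,-0.2,0,0,1,-1,0.7,0.63,-0.2,0,0,1,-1,0.7,0.63,-0.2,0,0,1,-1,0.7,0.63,-0.2,0,0,1,-1,0.7,0.63,-0.2,0,0,1,-1],
  force=40,
)

```text
t: 1.62
eef_pos: [286.9, -513.3, 220.2]
tool_rot: [180.0, 0.0, 41.6]
force: [0.9, -0.4, -0.3]
finger_gap: -0.1
grasp_force: 0.0
```

play_rows(
  increments=[0.7,0.63,-0.2,0,0,1,-1,0.7,0.63,-0.2,0,0,1,-1,0.7,0.63,-0.2,0,0,1,-1,0.7,0.63,-0.2,0,0,1,-1,0.7,0.63,-0.2,0,0,1,-1],
)

```text
t: 2.25
eef_pos: [374.4, -434.5, 195.2]
tool_rot: [180.0, 0.0, 64.5]
force: [-0.2, -1.1, -0.5]
finger_gap: -0.0
grasp_force: 0.0
```

play_rows(
  increments=[0.7,0.63,-0.2,0,0,1,-1,0.7,0.63,-0.2,0,0,1,-1,0.7,0.63,-0.2,0,0,1,-1,0.7,0.63,-0.2,0,0,1,-1,0.7,0.63,-0.2,0,0,1,-1],
)

```text
t: 2.88
eef_pos: [462.0, -355.8, 170.2]
tool_rot: [180.0, 0.0, 87.5]
force: [0.2, -1.0, 0.7]
finger_gap: 0.1
grasp_force: 0.0
```

play_rows(
  increments=[0.7,0.63,-0.2,0,0,1,-1,0.7,0.63,-0.2,0,0,1,-1,0.7,0.63,-0.2,0,0,1,-1,0.7,0.63,-0.2,0,0,1,-1,0.7,0.63,-0.2,0,0,0.9,-1],
)

```text
t: 3.5
eef_pos: [549.5, -277.0, 145.2]
tool_rot: [180.0, 0.0, 109.9]
force: [0.2, 0.3, -0.2]
finger_gap: -0.0
grasp_force: 0.0
```

play_rows(
  increments=[0,0,-0.97,0,0,0,-1,0,0,-0.96,0,0,0,-1,0,0,0,0,0,0,-1],
)

```text
t: 3.88
eef_pos: [548.3, -277.1, 95.7]
tool_rot: [-179.9, -0.1, 109.8]
force: [-1.1, -0.2, 0.5]
finger_gap: 0.2
grasp_force: 0.0
```

play_rows(
  increments=[-0.208,0.58,0,0,0,0,-1,-0.208,0.58,0,0,0,0,-1,-0.208,0.58,0,0,0,0,-1,-0.208,0.58,0,0,0,0,-1],
)

```text
t: 4.38
eef_pos: [527.9, -218.5, 97.7]
tool_rot: [180.0, 0.0, 109.8]
force: [0.9, -2.3, 2.1]
finger_gap: 0.6
grasp_force: 1.5
```

play_rows(
  increments=[-0.208,0.58,0,0,0,0,-1,-0.208,0.58,0,0,0,0,-1,-0.208,0.58,0,0,0,0,-1,-0.208,0.58,0,0,0,0,-1],
)

```text
t: 4.88
eef_pos: [506.9, -160.6, 97.0]
tool_rot: [-180.0, -0.0, 109.8]
force: [0.7, -2.6, -0.3]
finger_gap: -0.1
grasp_force: 0.8
```

play_rows(
  increments=[-0.208,0.58,0,0,0,0,-1,-0.208,0.58,0,0,0,0,-1,-0.208,0.58,0,0,0,0,-1,-0.208,0.58,0,0,0,0,-1],
)

```text
t: 5.38
eef_pos: [485.9, -102.4, 97.0]
tool_rot: [-180.0, -0.0, 109.8]
force: [-0.2, -0.9, 0.8]
finger_gap: 0.0
grasp_force: 0.4
```

Run:
```python
from bench import *
import cv2,numpy as np
t=read_camera("top");s=read_camera("side")
cv2.imwrite("pics/top1.png",t);cv2.imwrite("pics/side1.png",s)
t=cv2.resize(t[175:275,290:440],None,fx=4,fy=4,interpolation=cv2.INTER_CUBIC)[:, :600]
s=cv2.resize(s[100:225,240:365],None,fx=3,fy=3,interpolation=cv2.INTER_CUBIC)[:190*2]
print(t.shape,s.shape)
cv2.imwrite("pics/c1.png",cv2.convertScaleAbs(cv2.resize(np.hstack([cv2.resize(t,(400,267)),cv2.resize(s[:, :],(375,375))[:267*1] if 0 else cv2.resize(s,(267,267))]),None,fx=1.19,fy=1.19),alpha=1.8))
```

```text
(400, 600, 3) (375, 375, 3)
```

View pics/c1.png

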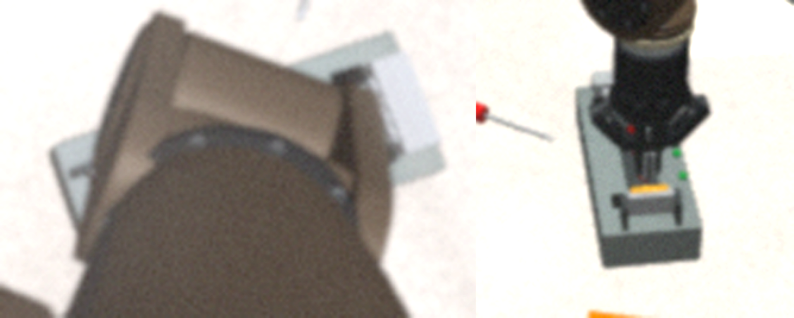

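play_rows(
  increments=[0,0,1,0,0,0,-1,0,0,1,0,0,0,-1,-0.068,0.94,0,0,0,-0.34,0.2,-0.068,0.94,0,0,0,-0.34,0.2,-0.068,0.94,0,0,0,-0.34,0.2],
)

```text
t: 6.1
eef_pos: [481.3, -32.5, 147.1]
tool_rot: [-180.0, -0.0, 105.0]
force: [0.8, 0.4, -0.7]
finger_gap: 50.8
grasp_force: 0.0
```

play_rows(
  increments=[-0.068,0.94,0,0,0,-0.34,0.2,-0.068,0.94,0,0,0,-0.34,0.2,-0.068,0.94,0,0,0,-0.34,0.2,-0.068,0.94,0,0,0,-0.34,0.2],
)

```text
t: 6.6
eef_pos: [474.5, 61.7, 147.0]
tool_rot: [-180.0, -0.0, 98.8]
force: [0.1, 0.7, -0.3]
finger_gap: 51.3
grasp_force: 0.0
```

play_rows(
  increments=[-0.068,0.94,0,0,0,-0.34,0.2,-0.068,0.94,0,0,0,-0.34,0.2,-0.068,0.94,0,0,0,-0.34,0.2,-0.068,0.94,0,0,0,-0.34,0.2,0,0,0,0,0,0,0.2],
)

```text
t: 7.22
eef_pos: [467.6, 155.9, 146.9]
tool_rot: [-180.0, -0.0, 92.7]
force: [-0.9, 0.1, 0.1]
finger_gap: 51.1
grasp_force: 0.0
```

Run:
```python
from bench import *
import cv2,numpy as np
t=read_camera("top");s=read_camera("side")
cv2.imwrite("pics/top2.png",t);cv2.imwrite("pics/side2.png",s)
t=cv2.resize(t[185:270,300:440],(560,340),interpolation=cv2.INTER_CUBIC)
s=cv2.resize(s[110:310,240:340],(230,460),interpolation=cv2.INTER_CUBIC)
im=np.zeros((460,800,3),np.uint8);im[:340,:560]=t;im[:,565:795]=s
cv2.imwrite("pics/c2.png",cv2.convertScaleAbs(im,alpha=1.8))
```

```text
(no output)
```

View pics/c2.png

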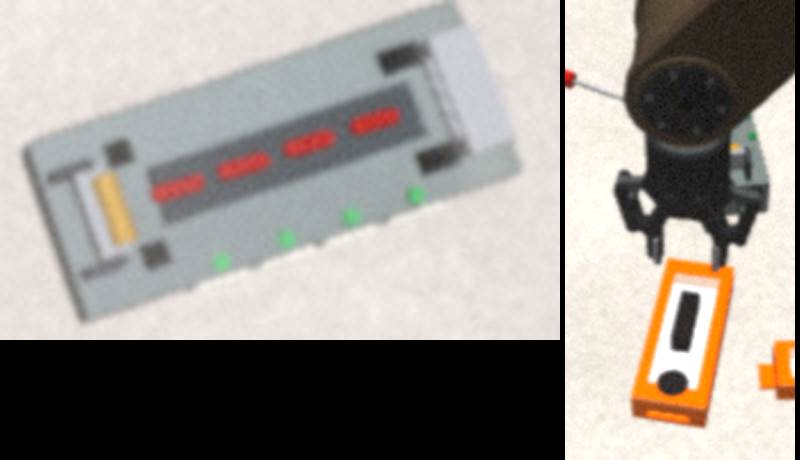

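play_rows(
  increments=[0,0,-0.93,0,0,0,0.2,0,0,-0.93,0,0,0,0.2,0,0,-0.93,0,0,0,0.2,0,0,-0.92,0,0,0,0.2,0,0,0,0,0,0,0.2],
)

```text
t: 7.95
eef_pos: [467.3, 154.0, 53.3]
tool_rot: [-179.8, 0.0, 92.6]
force: [0.4, 0.3, 0.5]
finger_gap: 51.1
grasp_force: 0.0
```

play_rows(
  increments=[0,0,0,0,0,0,-1,0,0,0,0,0,0,-1,0,0,0,0,0,0,-1,0,0,0,0,0,0,-1],
  force=40,
)

```text
t: 8.45
eef_pos: [468.3, 154.9, 55.3]
tool_rot: [179.9, -0.0, 92.6]
force: [1.4, -3.2, 8.2]
finger_gap: 19.1
grasp_force: 40.9
```

Run:
```python
from fit import *
from bench import *
x=[513.5,-178,.345]
T=lambda a,b:((a+.5)/4-.5+300,(b+.5)/4-.5+185)
S=lambda x,y:(262+(303.5-(y-274))/4-.5,122+(x+.5)/4-.5)
o=[("top",(0,103.5,79),T(113,209)),("top",(55,135,52),T(30,147)),("top",(-55,135,52),T(87,316)),("top",(-55,-135,52),T(522,170)),("top",(55,-135,52),T(458,2)),("top",(0,-101,76),T(449,93)),
("side",(-55,135,52),S(272,311)),("side",(55,135,52),S(283,470)),("side",(0,103.5,79),S(209,393))]
for q in(o,o[:6]):
    p,r=fit(q,x);print(p.round(3),r.round(1).tolist())
s=observe();print(s["grasp_force"],s["finger_gap"])
```

```text
[ 5.13436e+02 -1.76406e+02  3.47000e-01] [[-0.1, -0.1], [-1.5, -1.5], [0.1, 1.4], [1.0, 0.5], [-0.4, -1.4], [0.2, 0.5], [0.3, -1.1], [0.1, -0.5], [-0.5, 1.3]]
[ 5.13517e+02 -1.76521e+02  3.48000e-01] [[0.0, -0.1], [-1.4, -1.5], [0.2, 1.4], [1.0, 0.5], [-0.3, -1.5], [0.2, 0.5]]
40.92845857143402 19.08893286498771
```

play_rows(
  increments=[0,0,0.5,0,0,0,-1,0,0,1,0,0,0,-1,0,0,1,0,0,0,-1,0,0,1,0,0,0,-1,0,0,1,0,0,0,-1],
)

```text
t: 9.07
eef_pos: [467.4, 155.0, 168.4]
tool_rot: [180.0, -0.0, 92.6]
force: [0.6, -0.0, -2.2]
finger_gap: 19.1
grasp_force: 39.7
```

```bash
cat > pose.py <<'E'
import numpy as np
from scipy.spatial.transform import Rotation as Ro
BX,BY,YAW=513.5,-177.,.346
GL=np.array([0,-2,55.])   # TCP in guard frame
def tcp(d,z,tilt,x=0):
    "TCP world for tongue-tip bottom at box (x,-117+d, 60+z), tilt deg"
    R=Ro.from_euler("z",YAW)*Ro.from_euler("x",tilt,degrees=True)
    return Ro.from_euler("z",YAW).apply([x,-117+d,60+z])+[BX,BY,0]+R.apply(GL-[0,-117,0])
E
python3 - <<'E'
from pose import *
from bench import observe
s=observe();p=np.array(s["eef_pos"]);print(p,s["tool_rot"],s["finger_gap"],s["force"])
for a in((26,50,0),(24,45,8.5),(24,10,8.5),(24,2,8.5),(0,2,8.5),(0,0,4.6)):
    q=tcp(*a);print(a,q.round(1),((q-p)/25).round(2))
print("tilt unit",(np.array([np.cos(.346),np.sin(.346)])*np.radians(8.5)/.08).round(3))
E
```

```text
[467.43779121 155.01759514 168.42322747] [ 1.79980187e+02 -6.42906667e-03  9.26350986e+01] 19.140625452764468 [ 0.56202728 -0.01686308 -2.19003808]
(26, 50, 0) [ 505.4 -154.4  165. ] [  1.52 -12.38  -0.14]
(24, 45, 8.5) [ 509.2 -165.1  176.4] [  1.67 -12.81   0.32]
(24, 10, 8.5) [ 509.2 -165.1  141.4] [  1.67 -12.81  -1.08]
(24, 2, 8.5) [ 509.2 -165.1  133.4] [  1.67 -12.81  -1.4 ]
(0, 2, 8.5) [ 517.4 -187.7  133.4] [  2.   -13.71  -1.4 ]
(0, 0, 4.6) [ 515.8 -183.4  124. ] [  1.93 -13.54  -1.78]
tilt unit [1.745 0.629]
```

play_rows(
  increments=[0.12,-0.915,0.1,0,0,0.375,-1,0.12,-0.915,0.1,0,0,0.375,-1,0.12,-0.915,0.1,0,0,0.375,-1,0.12,-0.915,0,0,0,0.375,-1,0.12,-0.915,0,0,0,0.375,-1],
)

```text
t: 9.7
eef_pos: [482.6, 40.0, 175.1]
tool_rot: [180.0, 0.0, 101.3]
force: [-0.3, 0.0, -1.2]
finger_gap: 18.7
grasp_force: 39.8
```

play_rows(
  increments=[0.12,-0.915,0,0,0,0.375,-1,0.12,-0.915,0,0,0,0.375,-1,0.12,-0.915,0,0,0,0.375,-1,0.12,-0.915,0,0,0,0.375,-1,0.12,-0.915,0,0,0,0.375,-1],
)

```text
t: 10.32
eef_pos: [497.6, -74.3, 175.1]
tool_rot: [180.0, 0.0, 109.9]
force: [-0.3, 0.5, -1.6]
finger_gap: 19.2
grasp_force: 39.8
```

play_rows(
  increments=[0.12,-0.915,0,0.436,0.157,0,-1,0.12,-0.915,0,0.436,0.157,0,-1,0.12,-0.915,0,0.436,0.157,0,-1,0.12,-0.915,0,0.436,0.157,0,-1,0,0,0,0,0,0,-1],
)

```text
t: 10.95
eef_pos: [509.8, -166.6, 174.8]
tool_rot: [180.0, -8.5, 109.7]
force: [0.4, 0.1, -2.4]
finger_gap: 18.8
grasp_force: 39.7
```

Run:
```python
from bench import *
import cv2,numpy as np
from pose import *
t=read_camera("top");s=read_camera("side");o=observe()
print(o["eef_pos"],o["tool_rot"],((tcp(24,2,8.5)-o["eef_pos"])/25).round(2), (Ro.from_euler("xyz",o["tool_rot"],degrees=True).as_matrix()).round(3).tolist())
cv2.imwrite("pics/top3.png",t);cv2.imwrite("pics/side3.png",s)
t=cv2.resize(t[175:275,290:440],(480,320),interpolation=cv2.INTER_CUBIC)
s=cv2.resize(s[90:220,240:340],(315,410),interpolation=cv2.INTER_CUBIC)
im=np.zeros((410,800,3),np.uint8);im[:320,:480]=t;im[:,485:]=s
cv2.imwrite("pics/c3.png",cv2.convertScaleAbs(im,alpha=1.8))
```

```text
[ 509.40365226 -164.92466559  174.6311028 ] [-179.99509266   -8.49395624  109.79341774] [-0.01 -0.01 -1.65] [[-0.335, 0.941, -0.05], [0.931, 0.339, 0.139], [0.148, -0.0, -0.989]]
```

View pics/c3.png

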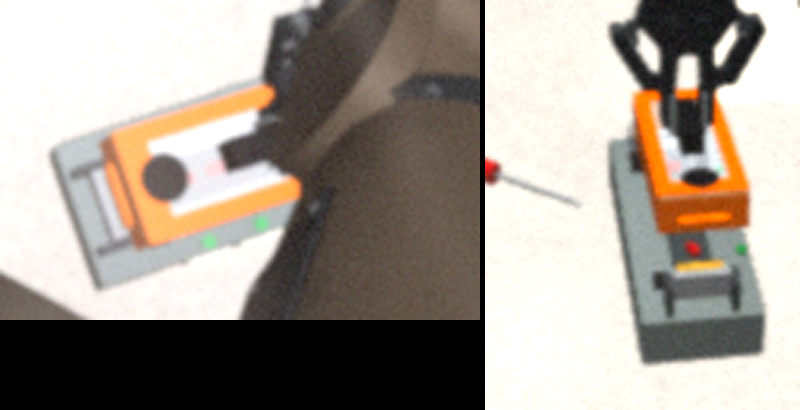

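Run:
```python
from fit import *
from pose import *
p=np.array([509.4,-164.9,174.6]);R=Ro.from_euler("z",YAW)*Ro.from_euler("x",8.5,degrees=True)
T=lambda a,b:np.array(((a+.5)/3.2-.5+290,(b+.5)/3.2-.5+175))
S=lambda a,b:np.array(((a-485+.5)/3.15-.5+240,(b+.5)/3.154-.5+90))
obs=[("top",(0,72,37.5),T(165,178)),("side",(0,72,37.5),S(699,177)),("side",(-38,95,36),S(748,195)),("side",(38,95,36),S(657,206)),("top",(38,95,36),T(112,135)),("top",(-38,95,36),T(150,246))]
def f(g): return np.concatenate([proj(n,p+R.apply(np.array(l,float)-[g[0],g[1],g[2]]))-q for n,l,q in obs])
r=least_squares(f,GL,loss="soft_l1");print(r.x.round(1),r.fun.reshape(-1,2).round(1).tolist())
print(f(GL).reshape(-1,2).round(1).tolist())
```

```text
[ 1.2  2.  63.4] [[-0.2, 0.4], [-0.3, 1.8], [-0.0, -0.1], [-0.2, -1.3], [-0.1, -0.1], [0.4, 0.1]]
[[-1.0, -0.2], [-0.5, -0.2], [-0.1, -2.2], [-0.5, -3.4], [-1.1, -0.8], [-0.4, -0.3]]
```

play_rows(
  increments=[0,0,-0.65,0,0,0,-1,0,0,-0.6,0,0,0,-1,0,0,-0.38,0,0,0,-1,0,0,0,0,0,0,-1],
)

```text
t: 11.55
eef_pos: [509.9, -165.3, 132.9]
tool_rot: [-180.0, -8.5, 109.8]
force: [0.8, -0.8, -1.2]
finger_gap: 19.4
grasp_force: 39.9
```

Run:
```python
from bench import *
import cv2,numpy as np
t=read_camera("top");s=read_camera("side");o=observe()
print(o["eef_pos"],o["force"],o["moment"])
cv2.imwrite("pics/top4.png",t);cv2.imwrite("pics/side4.png",s)
t=cv2.resize(t[185:270,290:440],(480,272),interpolation=cv2.INTER_CUBIC)
s=cv2.resize(s[110:220,250:340],(315,385),interpolation=cv2.INTER_CUBIC)
im=np.zeros((385,800,3),np.uint8);im[:272,:480]=t;im[:,485:]=s
cv2.imwrite("pics/c4.png",cv2.convertScaleAbs(im,alpha=1.8))
```

```text
[ 509.76235714 -165.18234698  133.49812633] [-0.27416402 -0.82403173 -1.79366375] [-0.12136287 -0.09999715 -0.00256101]
```

View pics/c4.png

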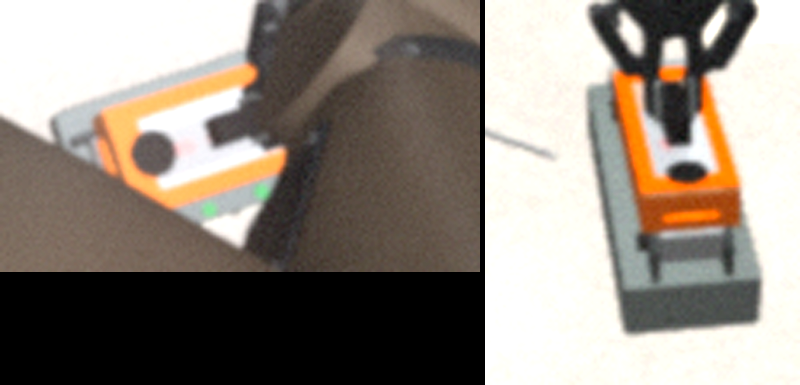

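play_rows(
  increments=[0.081,-0.226,0,0,0,0,-1,0.081,-0.226,0,0,0,0,-1],
)

```text
t: 11.9
eef_pos: [514.0, -177.0, 133.8]
tool_rot: [180.0, -8.5, 109.8]
force: [-0.4, 0.5, -1.7]
finger_gap: 19.0
grasp_force: 39.8
```

play_rows(
  increments=[0.081,-0.226,0,0,0,0,-1,0.04,-0.113,0,0,0,0,-1],
)

```text
t: 12.15
eef_pos: [516.8, -185.4, 133.4]
tool_rot: [-180.0, -8.5, 109.8]
force: [-1.1, 1.4, -2.5]
finger_gap: 19.1
grasp_force: 39.6
```

play_rows(
  increments=[0.02,-0.056,0,0,0,0,-1,0.02,-0.056,0,0,0,0,-1],
)

```text
t: 12.4
eef_pos: [517.0, -186.5, 133.5]
tool_rot: [-179.9, -8.7, 109.8]
force: [-4.4, 12.9, 3.9]
finger_gap: 19.1
grasp_force: 40.3
```

Run:
```python
from pose import *
a=tcp(0,2,8.5)
for k in((1,2,8.5),(1,.5,5)): print(((tcp(*k)-a)/25).round(3))
```

```text
[-0.014  0.038  0.   ]
[-0.07   0.194 -0.323]
```

play_rows(
  increments=[-0.042,0.116,-0.16,-0.36,-0.13,0,-1,-0.042,0.116,-0.16,-0.36,-0.13,0,-1,0,0,0,0,0,0,-1],
)

```text
t: 12.78
eef_pos: [516.0, -182.0, 125.9]
tool_rot: [180.0, -4.9, 109.9]
force: [-0.8, -0.9, -1.2]
finger_gap: 19.1
grasp_force: 39.9
```

play_rows(
  increments=[0,0,-0.02,-0.1,-0.036,0,-1,0,0,0,0,0,0,0,0,0,0,0,0,0,0,0,0,0,0,0,0,0],
)

```text
t: 13.28
eef_pos: [515.7, -182.1, 125.0]
tool_rot: [180.0, -4.5, 109.8]
force: [0.5, -0.8, 0.5]
finger_gap: 42.6
grasp_force: 0.0
```

play_rows(
  increments=[0,0,0.8,0,0,0,0,0,0,1,0,0,0,0,0,0,1,-0.48,-0.17,0,0,0,0,0,-0.46,-0.165,0,0,0,0,0,0,0,0,0],
)

```text
t: 13.9
eef_pos: [515.4, -181.5, 194.6]
tool_rot: [-180.0, 0.0, 109.8]
force: [-0.1, 0.3, -0.2]
finger_gap: 42.7
grasp_force: 0.0
```

Run:
```python
from bench import *
import cv2,numpy as np
from pose import *
t=read_camera("top");s=read_camera("side");o=observe()
print(o["eef_pos"],o["tool_rot"],o["force"])
R=Ro.from_euler("z",YAW)*Ro.from_euler("x",4.6,degrees=True)
pad=Ro.from_euler("z",YAW).apply([0,-117,60])+[BX,BY,0]+R.apply([0,117+72,37.5]);print("pad",pad)
cv2.imwrite("pics/top5.png",t);cv2.imwrite("pics/side5.png",s)
t=cv2.resize(t[185:270,290:440],(480,272),interpolation=cv2.INTER_CUBIC)
s=cv2.resize(s[110:220,250:340],(315,385),interpolation=cv2.INTER_CUBIC)
im=np.zeros((385,800,3),np.uint8);im[:272,:480]=t;im[:,485:]=s
cv2.imwrite("pics/c5.png",cv2.convertScaleAbs(im,alpha=1.8))
```

```text
[ 515.48316694 -181.80800217  194.24130837] [-1.79938785e+02 -1.87327790e-02  1.09824858e+02] [-0.81517081  0.15761926  0.00645349]
pad [ 490.30850083 -112.66889239  112.53680464]
```

View pics/c5.png

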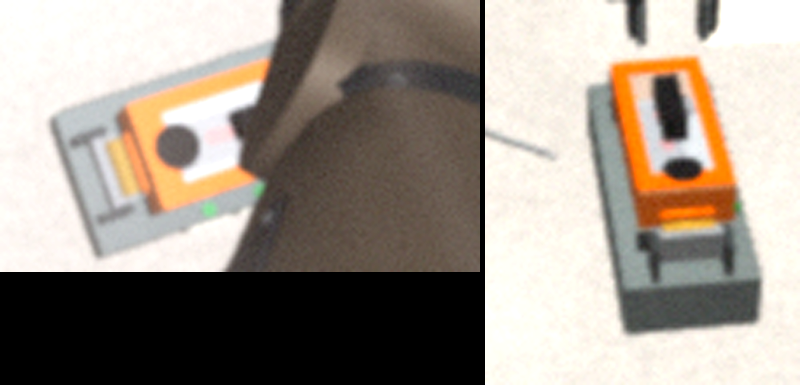

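play_rows(
  increments=[-0.252,0.691,0,0,0,0,-1,-0.252,0.691,0,0,0,0,-1,-0.252,0.691,0,0,0,0,-1,-0.252,0.691,0,0,0,0,-1,0,0,-0.85,0,0,0,-1],
)

```text
t: 14.62
eef_pos: [490.5, -111.3, 174.8]
tool_rot: [179.9, 0.2, 109.9]
force: [0.2, -0.6, -0.5]
finger_gap: -0.0
grasp_force: 0.0
```

play_rows(
  increments=[0,0,-0.85,0,0,0,-1,0,0,-0.75,0,0,0,-1,0,0,-0.1,0,0,0,-1,0,0,0,0,0,0,-1],
)

```text
t: 15.12
eef_pos: [490.6, -112.6, 131.8]
tool_rot: [180.0, 0.1, 109.8]
force: [-0.5, -0.8, -0.4]
finger_gap: 0.1
grasp_force: 0.0
```

play_rows(
  increments=[0,0,-0.06,0,0,0,-1,0,0,-0.06,0,0,0,-1],
)

```text
t: 15.38
eef_pos: [490.7, -113.0, 128.8]
tool_rot: [180.0, 0.1, 109.8]
force: [-0.2, -1.0, -0.1]
finger_gap: -0.4
grasp_force: 0.0
```

play_rows(
  increments=[0,0,-0.06,0,0,0,-1,0,0,-0.06,0,0,0,-1],
)

```text
t: 15.62
eef_pos: [490.7, -112.9, 125.8]
tool_rot: [180.0, 0.1, 109.8]
force: [-2.5, 2.9, 12.2]
finger_gap: 0.3
grasp_force: 5.8
```

play_rows(
  increments=[0,0,-0.06,0,0,0,-1,0,0,-0.04,0,0,0,-1],
)

```text
t: 15.88
eef_pos: [490.5, -112.5, 123.6]
tool_rot: [180.0, 0.1, 109.8]
force: [-2.8, 6.3, 14.7]
finger_gap: 0.1
grasp_force: 7.1
```

play_rows(
  increments=[0,0,-0.05,0,0,0,-1,0,0,0,0,0,0,-1],
)

```text
t: 16.12
eef_pos: [490.3, -112.3, 122.2]
tool_rot: [180.0, 0.0, 109.8]
force: [-2.9, 6.6, 12.4]
finger_gap: -0.1
grasp_force: 5.6
```

play_rows(
  increments=[0,0,-0.05,0,0,0,-1,0,0,0,0,0,0,-1],
)

```text
t: 16.38
eef_pos: [490.3, -112.4, 120.7]
tool_rot: [-180.0, 0.0, 109.8]
force: [-2.6, 5.8, 8.4]
finger_gap: 0.3
grasp_force: 4.1
```

play_rows(
  increments=[0,0,-0.05,0,0,0,-1,0,0,0,0,0,0,-1],
)

```text
t: 16.62
eef_pos: [490.5, -112.8, 119.2]
tool_rot: [-180.0, 0.1, 109.8]
force: [-0.5, 2.2, 2.7]
finger_gap: -0.2
grasp_force: 1.3
```

play_rows(
  increments=[0,0,-0.05,0,0,0,-1,0,0,0,0,0,0,-1],
)

```text
t: 16.88
eef_pos: [490.5, -113.1, 117.6]
tool_rot: [-180.0, 0.1, 109.8]
force: [-0.3, 1.2, 0.5]
finger_gap: 0.1
grasp_force: 0.0
```

play_rows(
  increments=[0,0,0.6,0,0,0,-1,0,0,1,0,0,0,-1,0,0,1,0,0,0,-1,0,0.9,0.8,0,0,0,-1,0,1,0.5,0,0,0,-1],
)

```text
t: 17.5
eef_pos: [490.7, -65.2, 217.3]
tool_rot: [179.9, 0.1, 109.8]
force: [0.3, -0.7, -0.4]
finger_gap: 0.1
grasp_force: 0.0
```

play_rows(
  increments=[0,1,0,0,0,0,-1,0,1,0,0,0,0,-1,0,1,0,0,0,0,-1,0,1,0,0,0,0,-1,0,1,0,0,0,0,-1],
)

```text
t: 18.12
eef_pos: [490.6, 60.3, 216.4]
tool_rot: [180.0, 0.1, 109.8]
force: [0.0, -0.5, 0.4]
finger_gap: -0.1
grasp_force: 0.0
```

play_rows(
  increments=[0,1,0,0,0,0,-1,0,1,0,0,0,0,-1,0,1,0,0,0,0,-1,0,1,0,0,0,0,-1,0,0,0,0,0,0,-1],
)

```text
t: 18.75
eef_pos: [490.5, 160.6, 216.2]
tool_rot: [180.0, 0.1, 109.9]
force: [-0.4, 0.9, 0.5]
finger_gap: 0.1
grasp_force: 0.0
```

Run:
```python
from bench import *
import cv2,numpy as np
from fit import proj
from pose import *
t=read_camera("top");s=read_camera("side")
cv2.imwrite("pics/top6.png",t);cv2.imwrite("pics/side6.png",s)
W=lambda l:Ro.from_euler("z",YAW).apply(l)+[BX,BY,60]
for n,im in(("top",t),("side",s)):
    for l in((0,72,37.5),(38,95,36),(-38,95,36),(0,0,60)):
        u=proj(n,W(l)).round(0).astype(int);print(n,l,u);im[u[1],u[0]]=(255,255,0)
t=cv2.resize(t[170:270,290:440],(480,320),interpolation=cv2.INTER_NEAREST)
s=cv2.resize(s[110:220,250:340],(315,385),interpolation=cv2.INTER_NEAREST)
im=np.zeros((385,800,3),np.uint8);im[:320,:480]=t;im[:,485:]=s
cv2.imwrite("pics/c6.png",cv2.convertScaleAbs(im,alpha=1.8))
```

```text
top (0, 72, 37.5) [343 231]
top (38, 95, 36) [327 219]
top (-38, 95, 36) [338 251]
top (0, 0, 60) [375 220]
side (0, 72, 37.5) [306 162]
side (38, 95, 36) [293 169]
side (-38, 95, 36) [321 167]
side (0, 0, 60) [302 140]
```

View pics/c6.png

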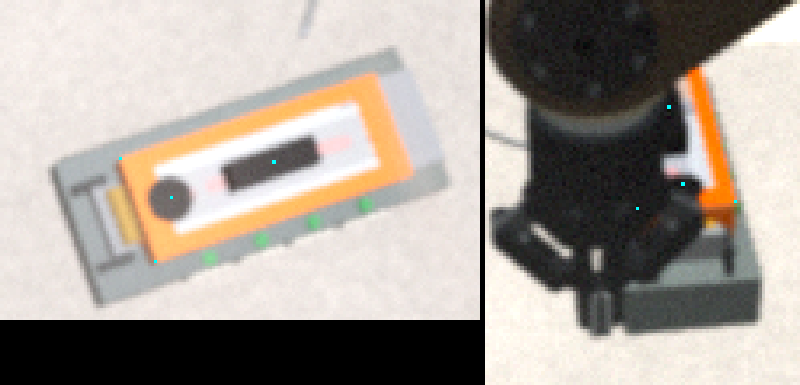

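play_rows(
  increments=[0,1,0.5,0,0,0,-1,0,1,0.5,0,0,0,-1,0,1,0.5,0,0,0,-1,0,1,0.5,0,0,0,-1,0,1,0.5,0,0,0,-1],
)

```text
t: 19.48
eef_pos: [490.8, 284.2, 278.6]
tool_rot: [-180.0, 0.1, 109.7]
force: [0.1, -0.2, 0.1]
finger_gap: -0.5
grasp_force: 0.0
```

Run:
```python
from bench import *
import cv2,numpy as np
from fit import proj
from pose import *
s=read_camera("side");a=cv2.imread("pics/side5.png")
W=lambda l:Ro.from_euler("z",YAW).apply(l)+[BX,BY,60]
for im in(s,a):
    for l in((0,72,37.5),(38,95,36),(-38,95,36),(0,0,60)):
        u=proj("side",W(l)).round(0).astype(int);im[u[1],u[0]]=(255,255,0)
c=lambda i:cv2.resize(i[110:220,250:340],(400,489),interpolation=cv2.INTER_NEAREST)
cv2.imwrite("pics/c7.png",cv2.convertScaleAbs(np.hstack([c(a),c(s)]),alpha=1.8))
```

```text
(no output)
```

View pics/c7.png

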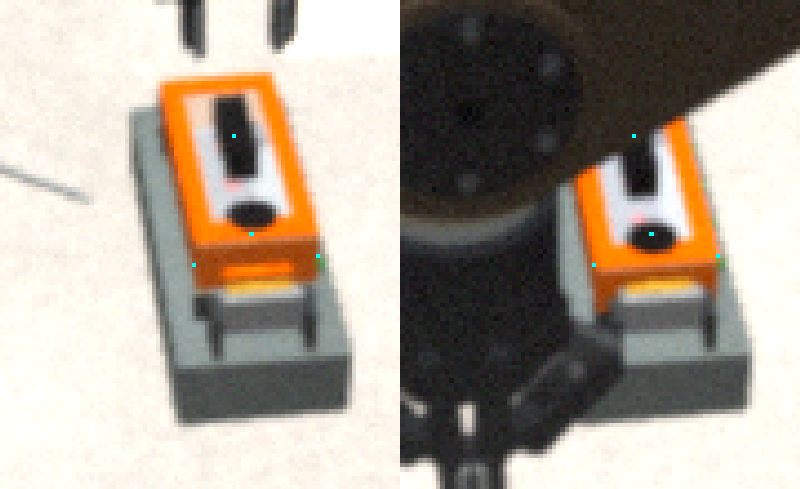

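The comparison shows the guard hooked and raised on the left (pad about 20 crop-pixels above its home mark). On the right, the pad and +y corners sit on the predicted home marks, and the rib is below the roller.

```bash
python3 -c "from bench import *;print(hand_in())"
```

```text
the job is handed in; nothing more can be done
None
```

The job is handed in at about 19.5 s: all four switches are swept to off, the guard is hooked, snapped home and let go of, I stopped pressing when the push force fell to near zero, and the path kept clear of the mug, tape measure and screwdriver.

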